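Open a two-part mould like a book

ROBOT

A 6-joint arm with a two-finger parallel gripper is mounted at the origin on the work surface. World frame = base frame: x ahead of the robot, y to its left, z up, the work surface at z = 0. Lengths are in m, angles in degrees, forces in N, time in s.
With the tool pointing down it reaches from about 0.375 to 0.9 m from the base axis. Payload 3.1 kg.
Tool frame: the origin (TCP) lies midway between the tips of the shut fingers; the grasp point (between the pads) lies 19 mm behind it; z points along the fingers, y is the line along which they close (so a half turn about z gives the same grasp; the last joint's range is limited). The gripper opens to 87 mm and grips with 3 to 60 N. Pads are 19 mm wide; open, the fingers measure 117 mm over their backs; the gripper's body (75 mm by 190 mm) begins 51 mm behind the grasp point.
Start: joints at [61.278, 30.224, 82.088, -0, 67.689, -10.227], TCP at [0.198, 0.593, 0.223] pointing down, gripper open.
Joint ranges: [-176.69, 176.69], [-43.24, 126.21], [12.49, 139.97], [-82, 262], [0, 151.66], [-163.58, 163.58]. Speed limits (degrees/s): [159.86, 159.86, 180, 180, 180, 180].

INTERFACE

Orientations are given as a 3x3 rotation matrix whose columns are the frame's x, y, z axes.
In Python, from rig import read_state, capture, camera_info, hand_in gives the robot as it stands.
- The arm moves only by the tool drive_tool, never from a script. Its argument "motion" is a list of rows, each a list of 2 entries, a list of its own where there are three numbers: the shift along the tool's x, y, z in mm, then the turn, a rotation vector about the tool's x, y, z in rad. A call has 1 to 5 rows; each row shifts and turns the commanded pose from where the row before left it, along the tool's axes as they then stand; what a row does not reach is not made up. A row lasts 1/10 s, in which the tool goes at most 50 mm and 8.59 degrees, less where a joint would pass 70% of its speed; a pose out of reach is approached as far as the arm can. A call is refused whole if a number of a shift passes 50 or a number of a turn 0.15, either way. A call with a gripper value outside its range is refused whole. "gripper" is the opening, from 0 (shut) to 1 (fully open), set as the call begins (left out, the last holds). The fingers move at their own pace and stop on an object; the grip force is fixed at half the most. Time passes only in rows, so rows that do not move let the fingers close. It gives the time, the measured TCP pose, the force, the opening and the grip force at its end, in the units of the state.
- read_state(): the state, without advancing time (a new reading comes with each control period).
- capture(name): name is "side" or "top" or "wrist"; returns the picture (420x560x3 uint8, red, green, blue); there is no depth.
- camera_info(name): a dict with "fovy" (degrees; the focal length in pixels is half the picture's height over the tangent of half this angle, whatever the lens; pixels are square), "cx", "cy" (the principal point, pixels), "k1" (the pictures are not rectified: a ray, as slopes to the right and down, at radius r is drawn at 1 + k1 r^2 times it, then the intrinsics apply), "xyz" and "orientation" of the camera in the world; the wrist camera has in their place "T_tool_cam" (4x4, takes a point from camera to tool coordinates, whose origin is the TCP and whose axes are the flange's). Camera axes: x right, y down, z forward; pixel columns grow to the right and rows downward; lengths in m; the calibration is good to about 2 mm. A picture is of the moment at which its call begins: read the wrist's pose just before it. camera_info takes no time and is no camera call.
- hand_in(): hands the job in; it is judged then, once.
The state is a dict: "time_s": time; "joint_positions": joint angles; "qvel": joint speeds; "tau": joint torques, N m; "position": TCP position; "tcp_rot": TCP orientation; "force": force on the tool from outside, world axes, zero at the start; "moment": the same for the moment, N m; "opening": opening from 0.0 (shut) to 1.0 (fully open); "grasp_force": force on a finger pad.
Only numpy, scipy, OpenCV 4.12 (cv2) and the standard library are available. Lean on these libraries where they do the work, as an engineer would, in place of code of your own. Each camera call takes 0.05 s, during which the arm holds its last target. There are 200 camera calls.

TASK

The little plaster hand has set: open the two-part mould that stands closed on the foam mat, like a book, by pushing its halves apart (a fingertip fits into the pouring basin at the top of the seam) and tipping each one over onto its own back, so that both end lying flat on the mat with their hollow sides up. Only push, gently: do not grip or lift the mould, and leave the other things where they are.

Things in the scene. Friction and masses are not known exactly. Their poses are not given: they have to be found in the camera images.
- mould_right: The right-hand (-y) half; the cast, a white plaster hand, stays in it, 11 mm proud of the seam face. Beige firm-rubber block 110 mm wide (y) x 120 tall (z) x 50 thick (x), about 0.65 kg, standing on its foot on the mat. Origin: centre of the foot. Its +x points out of the seam (hollow) face, 25 mm from the origin: at first level, towards the other half; straight up once it lies on its back.
- mould_left: The left-hand (+y) half, with the empty hollow; the seam faces start 1 mm apart. Beige firm-rubber block 110 mm wide (y) x 120 tall (z) x 50 thick (x), about 0.65 kg, standing on its foot on the mat. Origin: centre of the foot. Its +x points out of the seam (hollow) face, 25 mm from the origin: at first level, towards the other half; straight up once it lies on its back.
- foam_mat: grey foam mat fixed on the table under the mould, 360 mm (its x) by 420 mm (its y), 20 mm thick; origin at the centre of its underside. The mould opens roughly along the mat's y.
- mould_right_mid (a point): Middle of the right block, 60 mm above its foot; axes as the half's. Tipped about the outer edge of its foot (25 mm to its -x side), the half overbalances onto its back at about 0.4 rad and falls the rest of the way by itself; the foot hardly slips.
- mould_left_mid (a point): Middle of the left block, 60 mm above its foot; axes as the half's. Tipped about the outer edge of its foot (25 mm to its -x side), the half overbalances onto its back at about 0.4 rad and falls the rest of the way by itself; the foot hardly slips.
- mould_right_basin (a point): Top edge of the right half's seam face, mid-width, 120 mm above the foot. Here the pouring basin is cut: in each half 48 mm wide (y), 20 mm deep from the seam face, 28 mm down from the top. The closed mould so has an open-topped well 48 mm along the seam by 41 mm across it, 28 mm deep, with upright walls to push against.
- mould_left_basin (a point): Top edge of the left half's seam face, mid-width, 120 mm above the foot. Here the pouring basin is cut: in each half 48 mm wide (y), 20 mm deep from the seam face, 28 mm down from the top. The closed mould so has an open-topped well 48 mm along the seam by 41 mm across it, 28 mm deep, with upright walls to push against.
- mixing_cup: open white paper mixing cup, 68 mm across, 85 mm tall, standing on the foam mat near its far edge; origin at the centre of its underside
- g_clamp: grey steel G-clamp lying flat on the foam mat near its edge on the robot's side, about 75 x 125 mm, 18 mm high; origin under its middle
- spatula: flat spatula with a wooden handle lying on the foam mat near its far edge, 180 mm long, 24 mm wide, 7 mm high; origin under its middle, length along its y
- release_jar: closed white jar, 72 mm across, 100 mm tall, standing on the table left of the mat; origin at the centre of its underside
- water_cup: open white plastic cup, 72 mm across, 95 mm tall, standing on the table right of the mat; origin at the centre of its underside
- flat_brush: flat brush with a wooden handle, about 200 mm long, lying along its x on the table right of the mat; origin on the underside of the brush
There are look-alikes about, which are no part of the job. Leave any red or turquoise look-alike of the mould_left alone. Leave any green look-alike of the mould_right alone.

How it is judged:
By the outcome, as a careful person would: the job done as asked, in the order asked, and still so for the second after the job is handed in, with the robot touching nothing.
It also fails if it takes over 38 s, if anything falls off the work surface, if the arm or the gripper's body presses on something with over 40 N, if the wrist force passes 120 N, or if a joint passes its speed limit or range.

## Working session

There is one attempt and no reset: what is moved stays moved. The work goes in short steps, Python scripts to look and compute and a tool call to move; the robot and the scene stay as the last step left them, time stands still between calls to the robot, and variables do not carry over. Pictures are saved under pics/ and viewed, at most 10 in all, crops included, and the job is handed in when it is done.

Besides the shell and the picture viewer there is one more tool, called as name(argument=value, ...), one argument or row to a line, values as JSON. drive_tool: Moves the arm, as the interface text tells. Its arguments: {"type":"object","properties":{"motion":{"type":"array","items":{"type":"array"}},"gripper":{"type":"number"}},"required":["motion"]}

```bash
mkdir -p pics
cat > h.py <<'E'
import numpy as np, cv2
from rig import *
def save(n,f):
    im=capture(n); cv2.imwrite('pics/'+f,im[:,:,::-1]); return im
def ray(n,u,v):
    c=camera_info(n); f=210/np.tan(np.radians(c['fovy'])/2)
    d=np.array([(u-c['cx'])/f,(v-c['cy'])/f]); s=d.copy()
    for _ in range(20): s=d/(1+c['k1']*(s@s))
    if n=='wrist':
        st=read_state(); T=np.array(c['T_tool_cam']); R=np.array(st['tcp_rot'])
        o=R@T[:3,3]+st['position']; Rc=R@T[:3,:3]
    else: o=np.array(c['xyz']); Rc=np.array(c['orientation'])
    return o,Rc@np.array([*s,1])
def pt(n,u,v,z):
    o,d=ray(n,u,v); return o+d*(z-o[2])/d[2]
E
python3 - <<'E'
from h import *
a=save('top','t0.png');b=save('side','s0.png')
s=read_state();print(s['time_s'],np.round(s['tcp_rot'],3),s['force'])
for n in('top','side'):c=camera_info(n);print(c)
E
```

```text
0.1 [[-0.948  0.317 -0.001]
 [ 0.317  0.948 -0.002]
 [ 0.    -0.002 -1.   ]] [ 0.19398481  0.04356797 -0.12578461]
{'fovy': 46.0040049672451, 'cx': 279.29979730538656, 'cy': 199.7603938246086, 'k1': -0.1426214982360668, 'xyz': array([0.46864338, 0.00204883, 1.53685513]), 'orientation': array([[-0.01478861, -0.99629912,  0.08467203],
       [-0.99986064,  0.01407902, -0.00897154],
       [ 0.00774624, -0.08479291, -0.99636849]])}
{'fovy': 54.13275943335218, 'cx': 280.6561421961201, 'cy': 210.6542698337548, 'k1': -0.10282018751627905, 'xyz': array([-0.00447604, -0.92122114,  0.81685283]), 'orientation': array([[ 0.84403984, -0.29924329,  0.44502832],
       [-0.53625099, -0.46224339,  0.70623362],
       [-0.00562427, -0.83473619, -0.55062134]])}
```

View pics/t0.png

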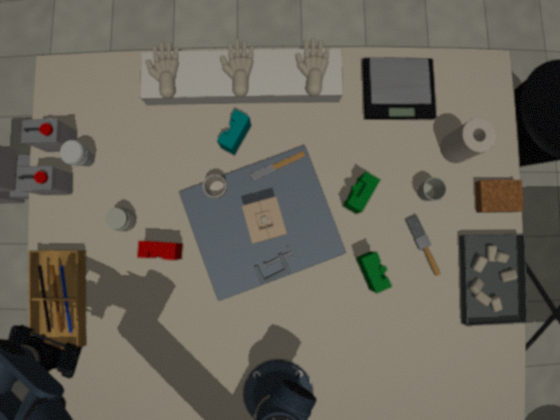

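View pics/s0.png

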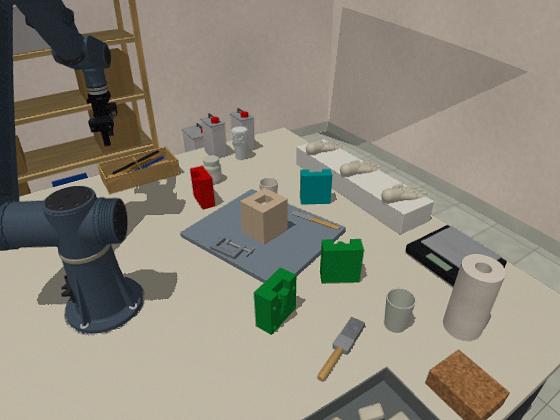

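Run:
```python
from h import *
im=cv2.imread('pics/t0.png')[140:310,165:360]
cv2.imwrite('pics/t0c.png',cv2.resize(im,None,fx=4,fy=3.5294,interpolation=cv2.INTER_CUBIC))
for q in[(180,191),(304,147),(346,252),(219,300)]:print(q,pt('top',*q,.02).round(3))
```

```text
(180, 191) [0.629 0.295 0.02 ]
(304, 147) [ 0.761 -0.091  0.02 ]
(346, 252) [ 0.434 -0.214  0.02 ]
(219, 300) [0.294 0.177 0.02 ]
```

View pics/t0c.png

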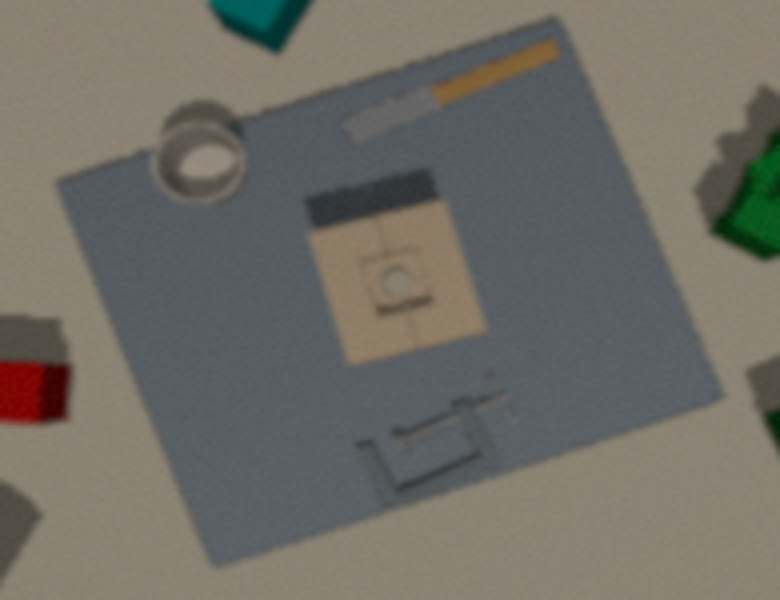

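The closed beige mould is at crop (397,281), i.e. top picture (264,220). It is the only beige pair on the mat. The red block at (160,250), the turquoise one at (235,131) and the green ones at (361,192) and (374,271) are look-alikes off the mat, so I leave them alone. The cup at crop (198,160) and the clamp at (440,440) lie clear of the opening line.

Run:
```python
from h import *
P=lambda u,v,z:pt('top',165+u/4,140+v/3.5294,z)
c=np.array([P(*q,.14) for q in[(310,232),(443,202),(487,330),(348,365)]]);print(c.round(4),c.mean(0))
e=(c[0]+c[3]-c[1]-c[2])/2;w=(c[0]+c[1]-c[2]-c[3])/2
print('open dir',np.linalg.norm(e),np.degrees(np.arctan2(-e[0],e[1])),'width',np.linalg.norm(w),np.degrees(np.arctan2(w[1],w[0])))
s=P(380,220,.14)-P(412,350,.14);print('seam',np.degrees(np.arctan2(s[1],s[0])))
b=np.array([P(*q,.14) for q in[(360,260),(420,246),(433,300),(376,315)]]);print(b.mean(0))
print('sprue',P(397,281,.112))
m=np.array([pt('top',*q,.02) for q in[(180,191),(304,147),(346,252),(219,300)]]);e=(m[0]+m[3]-m[1]-m[2])/2;print('mat',np.degrees(np.arctan2(-e[0],e[1])),m.mean(0),'cup rim',P(198,165,.105),'clamp', P(430,450,.02),P(357,440,.02),P(508,395,.02))
s=read_state();R=np.array(s['tcp_rot']);print(R[:,0],s['position'],s['time_s'])
```

```text
[[ 0.5718  0.0939  0.14  ]
 [ 0.5947 -0.0006  0.14  ]
 [ 0.4916 -0.0301  0.14  ]
 [ 0.4651  0.0682  0.14  ]] [0.53079159 0.0328491  0.14      ]
open dir 0.09950119739400011 14.355678025495418 width 0.10852726329674002 14.762711962013853
seam 11.526014539411092
[0.53228455 0.03263113 0.14      ]
sprue [0.53292669 0.03342929 0.112     ]
mat 19.330666490958603 [0.52949452 0.04182842 0.02      ] cup rim [0.63106518 0.17754064 0.105     ] clamp [0.39051384 0.0121946  0.02      ] [0.39990911 0.06774883 0.02      ] [ 0.43705698 -0.04805083  0.02      ]
[-9.48368120e-01  3.17171551e-01  3.41023052e-04] [0.19789743 0.59213597 0.22166323] 0.1
```

drive_tool(
  motion=[
    [[-20, -17, 0], [0, 0, 0]],
    [[-33, -28, 0], [0, 0, 0]],
    [[-33, -28, 0], [0, 0, 0]],
    [[-33, -28, 0], [0, 0, 0]],
    [[-33, -28, 0], [0, 0, 0]],
  ],
  gripper=0,
)

```text
time_s: 0.6
position: [0.3017, 0.4206, 0.2222]
tcp_rot: [[-0.949, 0.317, -0.0], [0.317, 0.949, -0.001], [0.0, -0.001, -1.0]]
force: [1.1, 0.4, 0.1]
opening: 0.63
grasp_force: 0.0
```

drive_tool(
  motion=[
    [[-33, -28, 0], [0, 0, 0]],
    [[-33, -28, 0], [0, 0, 0]],
    [[-33, -28, 0], [0, 0, 0]],
    [[-33, -28, 0], [0, 0, 0]],
    [[-33, -28, 0], [0, 0, 0]],
  ],
)

```text
time_s: 1.1
position: [0.4139, 0.2354, 0.2224]
tcp_rot: [[-0.948, 0.317, -0.0], [0.317, 0.948, -0.0], [0.0, -0.0, -1.0]]
force: [1.0, -0.0, -0.2]
opening: 0.173
grasp_force: 0.0
```

drive_tool(
  motion=[
    [[-33, -28, 0], [0, 0, 0]],
    [[-33, -28, 0], [0, 0, 0]],
    [[-33, -28, 0], [0, 0, 0]],
    [[-33, -28, 0], [0, 0, 0]],
    [[-25, -22, 0], [0, 0, 0]],
  ],
)

```text
time_s: 1.6
position: [0.521, 0.0578, 0.2223]
tcp_rot: [[-0.948, 0.319, 0.0], [0.319, 0.948, -0.0], [-0.0, -0.0, -1.0]]
force: [0.5, -0.2, 0.3]
opening: 0.007
grasp_force: 0.0
```

drive_tool(
  motion=[
    [[0, 0, 0], [0, 0, 0.125]],
    [[0, 0, 0], [0, 0, 0.125]],
    [[0, 0, 0], [0, 0, 0.125]],
    [[0, 0, 0], [0, 0, 0.125]],
    [[0, 0, 0], [0, 0, 0.125]],
  ],
)

```text
time_s: 2.1
position: [0.5195, 0.0601, 0.2221]
tcp_rot: [[-0.579, 0.815, -0.001], [0.815, 0.579, 0.0], [0.001, -0.001, -1.0]]
force: [-0.3, 0.9, 0.9]
opening: 0.003
grasp_force: 0.0
```

drive_tool(
  motion=[
    [[0, 0, 0], [0, 0, 0.125]],
    [[0, 0, 0], [0, 0, 0.125]],
    [[0, 0, 0], [0, 0, 0.125]],
    [[0, 0, 0], [0, 0, 0.12]],
    [[0, 0, 0], [0, 0, 0]],
  ],
)

```text
time_s: 2.6
position: [0.5196, 0.0602, 0.2222]
tcp_rot: [[-0.128, 0.992, -0.001], [0.992, 0.128, 0.0], [0.0, -0.001, -1.0]]
force: [-1.0, -0.5, 0.6]
opening: 0.004
grasp_force: 0.0
```

Run:
```python
from h import *
s=read_state();c=camera_info('wrist')
save('wrist','w1.png')
R=np.array(s['tcp_rot']);T=np.array(c['T_tool_cam']);print(s['time_s'],s['position'],R.round(3),s['opening'],s['force'])
f=210/np.tan(np.radians(c['fovy'])/2)
print(T.round(3),c['fovy'],s['joint_positions'])
```

```text
2.6 [0.51958193 0.06019335 0.22220814] [[-0.128  0.992 -0.001]
 [ 0.992  0.128  0.   ]
 [ 0.    -0.001 -1.   ]] 0.004104200678469978 [-1.01335609 -0.47010584  0.6135904 ]
[[-0.    -0.967 -0.255  0.068]
 [ 1.    -0.    -0.001  0.   ]
 [ 0.001 -0.255  0.967 -0.161]
 [ 0.     0.     0.     1.   ]] 63.510037480848965 [-5.64379206e+00  2.24400952e+01  9.66221805e+01 -1.95899589e-04
  6.09870244e+01 -1.29871181e+01]
```

View pics/w1.png

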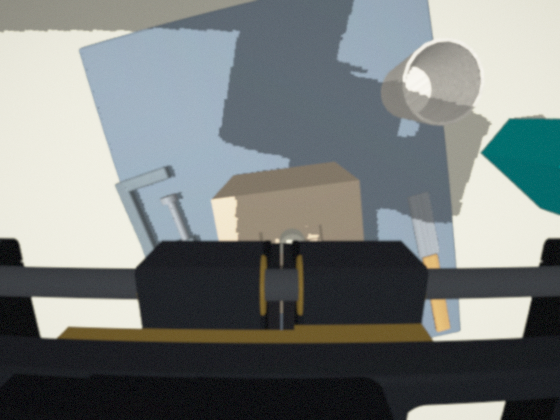

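The wrist view shows the left half's outer top edge running from (213,200) to (359,180); the fingers hide the basin. I'll check the centre against that edge.

Run:
```python
from h import *
a=pt('wrist',213,199,.14);b=pt('wrist',359,181,.14);w=b-a
th=np.arctan2(w[1],w[0]);o=np.array([-np.sin(th),np.cos(th)]);m=((a+b)/2)[:2]
print(a,b,np.linalg.norm(w),np.degrees(th),'centre',m-o*.0505)
```

```text
[0.46794122 0.06572061 0.14      ] [0.57223922 0.09296573 0.14      ] 0.10779782412776914 14.639873649561737 centre [0.53285373 0.03048273]
```

drive_tool(
  motion=[
    [[0, 0, 0], [0, 0, -0.124]],
    [[0, 0, 0], [0, 0, 0]],
  ],
)

```text
time_s: 2.85
position: [0.5197, 0.0602, 0.2224]
tcp_rot: [[-0.251, 0.968, -0.0], [0.968, 0.251, -0.0], [0.0, -0.0, -1.0]]
force: [1.0, 0.5, 0.2]
opening: 0.01
grasp_force: 0.0
```

drive_tool(
  motion=[
    [[-30, 5, 0], [0, 0, 0]],
    [[0, 0, 30], [0, 0, 0]],
    [[0, 0, 30], [0, 0, 0]],
    [[0, 0, 14], [0, 0, 0]],
    [[0, 0, 0], [0, 0, 0]],
  ],
)

```text
time_s: 3.35
position: [0.5304, 0.0325, 0.1464]
tcp_rot: [[-0.248, 0.969, -0.005], [0.969, 0.248, 0.001], [0.002, -0.005, -1.0]]
force: [-1.2, 0.4, -0.1]
opening: 0.005
grasp_force: 0.0
```

Centred over the well; going in.

drive_tool(
  motion=[
    [[0, 2, 6], [0, 0, 0]],
    [[0, 0, 6], [0, 0, 0]],
    [[0, 0, 5], [0, 0, 0]],
    [[0, 0, 0], [0, 0, 0]],
  ],
)

```text
time_s: 3.75
position: [0.5339, 0.0329, 0.1313]
tcp_rot: [[-0.249, 0.968, -0.001], [0.968, 0.249, 0.0], [0.0, -0.001, -1.0]]
force: [-0.8, -0.3, 0.1]
opening: 0.004
grasp_force: 0.0
```

drive_tool(
  motion=[
    [[3, 0, 0], [0, 0, 0]],
    [[3, 0, 0], [0, 0, 0]],
    [[3, 0, 0], [0, 0, 0]],
    [[3, 0, 0], [0, 0, 0]],
    [[3, 0, 0], [0, 0, 0]],
  ],
)

```text
time_s: 4.25
position: [0.5307, 0.0474, 0.1319]
tcp_rot: [[-0.25, 0.968, 0.001], [0.968, 0.25, -0.001], [-0.001, 0.001, -1.0]]
force: [1.3, -1.3, 0.8]
opening: 0.004
grasp_force: 0.6
```

drive_tool(
  motion=[
    [[4, 0, 0], [0, 0, 0]],
    [[4, 0, 0], [0, 0, 0]],
    [[4, 0, 0], [0, 0, 0]],
    [[4, 0, 0], [0, 0, 0]],
    [[4, 0, 0], [0, 0, 0]],
  ],
)

```text
time_s: 4.75
position: [0.5252, 0.0672, 0.1315]
tcp_rot: [[-0.249, 0.968, -0.0], [0.968, 0.249, 0.0], [0.0, -0.0, -1.0]]
force: [0.7, -0.6, 0.8]
opening: 0.004
grasp_force: 0.3
```

Run:
```python
from h import *
t=save('top','t1.png')[140:310,165:360];s=save('side','s1.png')[150:320,170:365]
r=lambda i:cv2.resize(i,(390,340),interpolation=cv2.INTER_CUBIC)
cv2.imwrite('pics/c1.png',np.hstack([r(t),r(s)])[:,:,::-1])
```

```text
(no output)
```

View pics/c1.png

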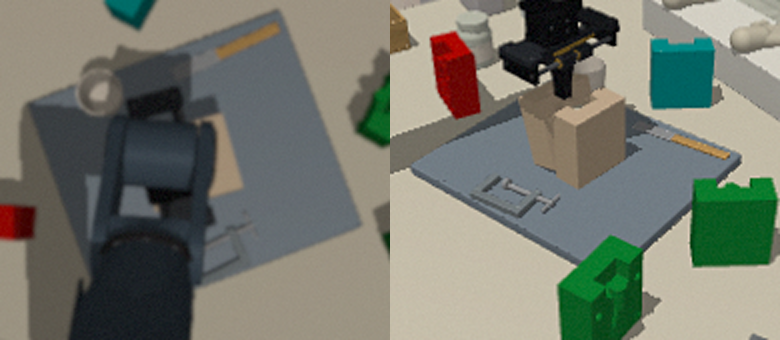

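The side view, with the left half at (550,120) and the right at (595,140), shows the left half tipping while the right one stays upright.

drive_tool(
  motion=[
    [[4, 0, 0], [0, 0, 0]],
    [[4, 0, 0], [0, 0, 0]],
    [[4, 0, -1], [0, 0, 0]],
    [[4, 0, -1], [0, 0, 0]],
    [[4, 0, -1], [0, 0, 0]],
  ],
)

```text
time_s: 5.35
position: [0.5203, 0.0865, 0.1346]
tcp_rot: [[-0.249, 0.968, -0.0], [0.968, 0.249, 0.0], [0.0, -0.0, -1.0]]
force: [1.2, -0.4, -0.1]
opening: 0.003
grasp_force: 0.0
```

drive_tool(
  motion=[
    [[4, 0, 0], [0, 0, 0]],
    [[4, 0, 0], [0, 0, 0]],
    [[4, 0, 0], [0, 0, 0]],
    [[0, 0, 0], [0, 0, 0]],
    [[0, 0, 0], [0, 0, 0]],
  ],
)

```text
time_s: 5.85
position: [0.5174, 0.0978, 0.1345]
tcp_rot: [[-0.25, 0.968, -0.0], [0.968, 0.25, -0.0], [-0.0, -0.0, -1.0]]
force: [-0.5, -0.4, 0.0]
opening: 0.005
grasp_force: 0.0
```

Run:
```python
from h import *
s=save('side','s2.png')[150:320,170:365]
cv2.imwrite('pics/c2.png',cv2.resize(s,(585,510),interpolation=cv2.INTER_CUBIC)[:,:,::-1])
```

```text
(no output)
```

View pics/c2.png

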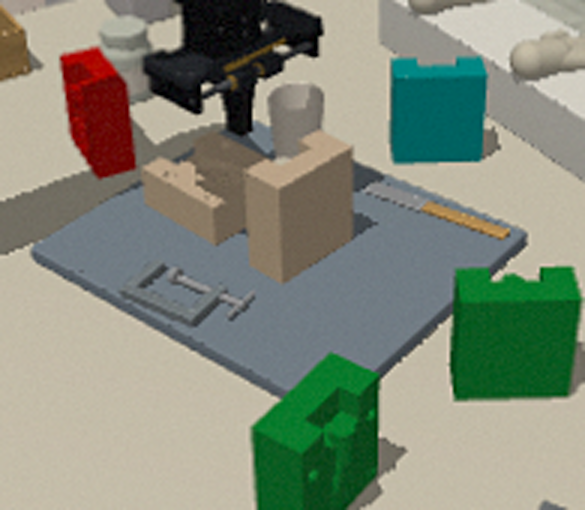

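The left half now lies flat, hollow side up, at crop (205,190), and the right half still stands at (300,210). Now I push the right one.

drive_tool(
  motion=[
    [[-15, 0, 1], [0, 0, 0]],
    [[-18, 0, 1], [0, 0, 0]],
    [[-18, 0, 1], [0, 0, 0]],
    [[-12, 0, 0], [0, 0, 0]],
    [[-5, 0, 0], [0, 0, 0]],
  ],
)

```text
time_s: 6.4
position: [0.5351, 0.03, 0.1315]
tcp_rot: [[-0.247, 0.969, 0.001], [0.969, 0.247, -0.0], [-0.0, 0.0, -1.0]]
force: [-0.1, -0.1, -0.2]
opening: 0.004
grasp_force: 0.0
```

drive_tool(
  motion=[
    [[-4, 0, 0], [0, 0, 0]],
    [[-4, 0, 0], [0, 0, 0]],
    [[-4, 0, 0], [0, 0, 0]],
    [[-4, 0, 0], [0, 0, 0]],
    [[-4, 0, 0], [0, 0, 0]],
  ],
)

```text
time_s: 6.9
position: [0.5393, 0.0128, 0.1317]
tcp_rot: [[-0.25, 0.968, -0.0], [0.968, 0.25, 0.0], [0.0, -0.0, -1.0]]
force: [0.0, 1.5, 1.4]
opening: 0.006
grasp_force: 0.8
```

drive_tool(
  motion=[
    [[-4, 0, 0], [0, 0, 0]],
    [[-4, 0, 0], [0, 0, 0]],
    [[-4, 0, 0], [0, 0, 0]],
    [[-4, 0, 0], [0, 0, 0]],
    [[-4, 0, 0], [0, 0, 0]],
  ],
)

```text
time_s: 7.4
position: [0.5446, -0.0074, 0.1315]
tcp_rot: [[-0.249, 0.968, 0.0], [0.968, 0.249, -0.0], [-0.0, 0.0, -1.0]]
force: [-0.1, 0.6, 0.4]
opening: 0.004
grasp_force: 0.3
```

drive_tool(
  motion=[
    [[-4, 0, -1], [0, 0, 0]],
    [[-4, 0, -1], [0, 0, 0]],
    [[-4, 0, -1], [0, 0, 0]],
    [[-4, 0, 0], [0, 0, 0]],
    [[-4, 0, 0], [0, 0, 0]],
  ],
)

```text
time_s: 7.9
position: [0.5495, -0.0266, 0.1346]
tcp_rot: [[-0.249, 0.968, 0.0], [0.968, 0.249, -0.0], [-0.0, 0.0, -1.0]]
force: [0.2, 0.6, 0.1]
opening: 0.005
grasp_force: 0.0
```

Run:
```python
from h import *
s=save('side','s3.png')[150:320,170:365]
cv2.imwrite('pics/c3.png',cv2.resize(s,(585,510),interpolation=cv2.INTER_CUBIC)[:,:,::-1])
```

```text
(no output)
```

View pics/c3.png

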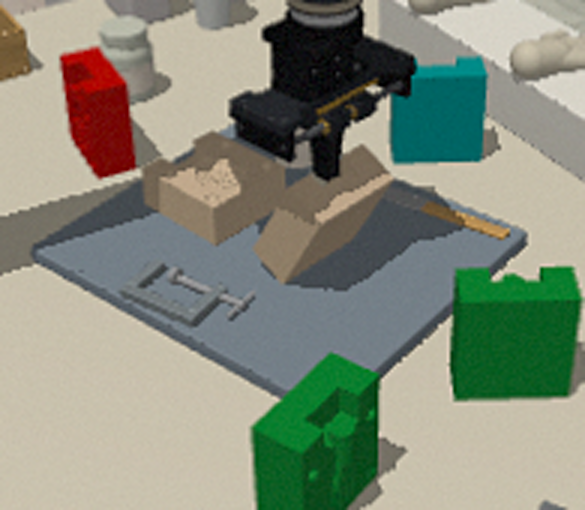

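The right half, at crop (320,210), is about 45° over and falling by itself. I raise the tool clear and check.

drive_tool(
  motion=[
    [[0, 0, -5], [0, 0, 0]],
    [[0, 0, -15], [0, 0, 0]],
    [[0, 0, -30], [0, 0, 0]],
    [[0, 0, -30], [0, 0, 0]],
    [[0, 0, -20], [0, 0, 0]],
  ],
)

```text
time_s: 8.45
position: [0.55, -0.0262, 0.2369]
tcp_rot: [[-0.25, 0.968, 0.003], [0.968, 0.25, -0.001], [-0.001, 0.002, -1.0]]
force: [0.7, -0.6, 0.1]
opening: 0.002
grasp_force: 0.0
```

drive_tool(
  motion=[
    [[20, 0, 0], [0, 0, 0]],
    [[35, 0, 0], [0, 0, 0]],
    [[40, 0, 0], [0, 0, 0]],
    [[40, 0, 0], [0, 0, 0]],
    [[40, 0, 0], [0, 0, 0]],
  ],
)

```text
time_s: 8.95
position: [0.505, 0.1447, 0.235]
tcp_rot: [[-0.249, 0.968, 0.0], [0.968, 0.249, 0.0], [0.0, 0.0, -1.0]]
force: [0.3, -0.6, 0.9]
opening: 0.007
grasp_force: 0.0
```

drive_tool(
  motion=[
    [[40, 0, 0], [0, 0, 0]],
    [[40, 0, 0], [0, 0, 0]],
    [[30, 0, 0], [0, 0, 0]],
    [[0, 0, 0], [0, 0, 0]],
    [[0, 0, 0], [0, 0, 0]],
  ],
)

```text
time_s: 9.45
position: [0.4779, 0.2503, 0.2348]
tcp_rot: [[-0.252, 0.968, 0.0], [0.968, 0.252, -0.0], [-0.001, 0.0, -1.0]]
force: [0.1, 0.2, 0.5]
opening: 0.002
grasp_force: 0.0
```

Run:
```python
from h import *
t=save('top','t4.png')[140:310,165:360];s=save('side','s4.png')[150:320,170:365]
r=lambda i:cv2.resize(i,(390,340),interpolation=cv2.INTER_CUBIC)
cv2.imwrite('pics/c4.png',np.hstack([r(t),r(s)])[:,:,::-1])
```

```text
(no output)
```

View pics/c4.png

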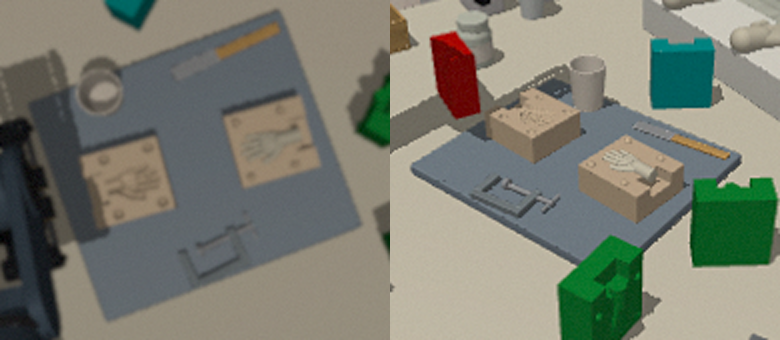

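Both halves lie flat with their hollow sides up: the left at (130,178) and the right, holding the cast, at (270,140). Nothing else has moved and the arm is clear.

```bash
python3 -c "
from rig import *
print(hand_in())"
```

```text
the job is handed in; nothing more can be done
None
```

The mould is open and handed in: both halves lie flat on the mat with their hollow sides up, the cast is still in the right half, nothing else has moved, and it took about 9.6 s of robot time.

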